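Put the palette knife away in the push-open drawer

TASK

Press the flush blue drawer front so that its push-push latch lets it spring out, and pull the drawer all the way open. Lay the palette knife gently inside it, then push the drawer home so that the latch catches and it stays shut, flush with the cabinet, when you let go; leave the paint tin, the brush jar and the bottle as they are.

Things in the scene. Friction and masses are not known exactly. Their poses are not given: they have to be found in the camera images.
- cabinet: Low plywood drawer cabinet fixed to the table, 230 mm deep (x), 260 wide (y), 72 high; origin at the centre of its underside, z up. Its front is the -x face, 115 mm from the origin, with one drawer that slides out along the cabinet's -x. The front faces the robot's left (world +y), give or take 20 degrees. A push-push latch with a spring plunger is hidden behind the drawer.
- drawer (a joint): How far the drawer is out, m: 0 shut and flush (the start), 0.12 fully out, -0.008 pressed in to the stop. Pressed in from shut past -0.006 (about 8 N) and let go, it springs out to 0.06 and rests there. From 0.06 on it slides freely (1.5 N friction) and stays where left. To shut: push past -0.006 (6 to 9 N) and let go: it returns to 0 (within 3 mm) and stays; if pushed less, it springs out again.
- drawer_front (a point): Centre of the outer face of the blue drawer front (no handle), moving with the drawer; axes as the cabinet's (-x out of the face); 40 mm above the table. The panel is 236 mm wide, 12 thick, reaches 32 mm above and below this point and sits between the side walls, flush with their front edges. The cabinet top starts 24 mm behind it, so its top edge can be pinched once it is out.
- drawer_floor (a point): Centre of the drawer's inner floor, moving with it; axes as the cabinet's. It lies 77 mm behind the outer face of the front, 13 mm above the table. The inner space is 130 mm along x and 216 along y; side walls rise 37 mm. Only what is out from under the cabinet top is open from above: when fully out, 120 mm behind the front panel.
- knife_center (a point): Middle of the palette knife's handle, 9 mm above its underside; x along the knife to the blade, z up. It lies loose on the table. Dark wooden handle 100 mm long, 20 wide (y), 18 high, from 50 mm behind this point to 50 ahead; steel neck and blade (22 wide, 4 thick) go on level at mid-height to 124 mm ahead; 174 mm long in all, 50 to 100 g.
- tin: Closed paint tin, grey with a red band, 90 mm across, 107 mm high, standing loose on the back half of the cabinet's top; origin at the centre of its underside. Leave it standing there.
- brush_jar: Glass jar 80 mm across and 100 mm high with brushes standing to about 230 mm; origin at the centre of its underside. Leave it standing.
- medium_bottle: White plastic bottle, 60 mm across, 150 mm high; origin at the centre of its underside. Leave it standing.
Not all that is in view belongs to the job. There is more than one size of the medium_bottle; the one meant has the size given above. Of the things that look like the part that bears knife_center, the smaller one is meant.

How it is judged:
By the outcome, as a careful person would: the job done as asked, in the order asked, and still so for the second after the job is handed in, with the robot touching nothing.
It also fails if it takes over 70 s, if anything falls off the work surface, if the arm or the gripper's body presses on something with over 40 N, if the wrist force passes 120 N, or if a joint passes its speed limit or range.

ROBOT

A 7-joint arm with a two-finger parallel gripper is mounted at the origin on the work surface. World frame = base frame: x ahead of the robot, y to its left, z up, the work surface at z = 0. Lengths are in m, angles in rad, forces in N, time in s.
With the tool pointing down it reaches from about 0.425 to 0.825 m from the base axis. Payload 3.6 kg.
Tool frame: the origin (TCP) lies midway between the tips of the shut fingers; the grasp point (between the pads) lies 19 mm behind it (r.hold_point_z is the distance from the TCP to the grasp point, in m); z points along the fingers, y is the direction in which the jaws open and shut (so a half turn about z gives the same grasp; the last joint's range is limited). The gripper opens to 85 mm and grips with 20 to 120 N. Pads are 22 mm wide; open, the fingers measure 114 mm over their backs; the gripper's body (76 mm by 85 mm) begins 54 mm behind the grasp point. The pads swing forward as they close: fully open they stand 13 mm farther back than shut.
Start: joints at [-1.218, 0.615, -0.013, 1.423, 0.008, 1.103, -0.04], TCP at [0.241, 0.604, 0.197] pointing down, gripper open.
Joint ranges: [-3.12, 3.12], [-0.3, 2.06], [-1.34, 1.32], [0.26, 2.42], [-1.36, 4.5], [0.01, 1.98], [-2.84, 2.84]. Speed limits (rad/s): [2.79, 2.79, 3.14, 3.14, 3.14, 3.14, 3.14].

INTERFACE

Orientations are given as a 3x3 rotation matrix whose columns are the frame's x, y, z axes.
In Python, from station import r, imaging, job_done gives the robot as it stands.
- The arm moves only by the shell command python3 -m pendant 'ROWS'. ROWS is JSON, a list of rows, each a list of 5 numbers: the shift along the tool's x, y, z in units of 40 mm (1.0 is 40 mm), then the turn about the tool's z in units of 5 degrees (1.0 is 5 degrees), then the finger opening in mm, from 0 to 85.4. In form: [[x, y, z, twist, jaw], ...]. A call has 1 to 8 rows; each row is the pose to reach, as a shift and turn from the pose measured when the call began, along the tool's axes at that moment; what a row does not reach only later rows make up. A row lasts 1/10 s, in which the tool goes at most 50 mm and 8.59 degrees, less where a joint would pass 70% of its speed; a pose out of reach is approached as far as the arm can. A call with a gripper value outside its range is refused whole. The fingers move at their own pace and stop on an object; the grip force is fixed at half the most. Time passes only in rows, so rows that repeat a pose let the fingers close. It gives the time, the measured TCP pose, the force and the opening at its end, in the units of the state.
- r.get_obs(): the state, without advancing time (a new reading comes with each control period).
- imaging.read_camera(name): name is "scene" or "top" or "wrist"; returns a dict with "frame" (480x640x3 uint8, red, green, blue), "range_z" (480x640 float32, m along the optical axis (not along the pixel's ray), 0 where there is no reading), "fx", "fy", "cx", "cy" (pixels), "D" ([k1, k2, p1, p2, k3] as OpenCV has them; the pictures are not rectified), "view" (4x4, takes a point from world to camera coordinates). Camera axes: x right, y down, z forward; pixel columns grow to the right and rows downward; lengths in m; the calibration is good to about 2 mm. A picture is of the moment at which its call begins.
- job_done(): hands the job in, once; it reports no verdict.
The state is a dict: "time_s": time; "joints": joint angles; "dq": joint speeds; "joint_efforts": joint torques, N m; "eef_pos": TCP position; "ee_rot": TCP orientation; "contact_force": force on the tool from outside, world axes, zero at the start; "torque": the same for the moment, N m; "grip_width": finger opening in m.
Only numpy, scipy, OpenCV 4.12 (cv2) and the standard library are available. Lean on these libraries where they do the work, as an engineer would, in place of code of your own. Each camera call takes 0.05 s, during which the arm holds its last target.

## Working session

There is one attempt and no reset: what is moved stays moved. The work goes in short steps, Python scripts to look and compute and a shell command to move; the robot and the scene stay as the last step left them, time stands still between calls to the robot, and variables do not carry over. Pictures are saved under pics/ and viewed, and the job is handed in when it is done.

```bash
ls; mkdir -p pics
python3 - <<'E'
from station import r, imaging
import cv2,numpy as np
o=r.get_obs(); print({k:np.round(v,3).tolist() for k,v in o.items()}, r.hold_point_z)
for n in ["scene","top","wrist"]:
    c=imaging.read_camera(n); cv2.imwrite(f"pics/{n}0.png",c["frame"][:,:,::-1]); print(n,c["fx"],c["cx"],c["cy"],np.round(c["D"],3),np.round(c["view"],3).tolist(),(c["range_z"]>0).mean())
E
```

```text
pics
{'time_s': 0.0, 'joints': [-1.217, 0.616, -0.013, 1.425, 0.008, 1.103, -0.04], 'dq': [-0.0, 0.002, 0.0, -0.001, -0.0, 0.002, -0.001], 'joint_efforts': [0.001, -46.92, 0.259, -17.104, 0.01, 0.01, 0.0], 'eef_pos': [0.241, 0.603, 0.196], 'ee_rot': [[-0.929, 0.371, -0.001], [0.371, 0.929, -0.002], [-0.0, -0.003, -1.0]], 'contact_force': [-0.064, 0.147, 0.474], 'torque': [0.012, -0.01, 0.06], 'grip_width': 0.085} 0.0187
scene 588.8962118101894 324.1422884480337 246.4621857727008 [-0.075  0.     0.     0.     0.   ] [[-0.572, 0.82, 0.016, 0.391], [0.699, 0.498, -0.513, -0.361], [-0.428, -0.282, -0.858, 1.9], [0.0, 0.0, 0.0, 1.0]] 0.9958984375
top 511.5699365980042 309.28562421121916 240.8498184644844 [-0.097  0.     0.     0.     0.   ] [[-0.023, -1.0, 0.004, -0.025], [-0.995, 0.023, -0.092, 0.619], [0.092, -0.006, -0.996, 1.092], [0.0, 0.0, 0.0, 1.0]] 0.9959765625
wrist 404.8771488858314 319.2797219713784 238.9094062974877 [-0.048  0.     0.     0.     0.   ] [[0.371, 0.929, -0.003, -0.649], [0.89, -0.355, 0.286, -0.038], [0.265, -0.109, -0.958, 0.379], [0.0, 0.0, 0.0, 1.0]] 0.9960709635416667
```

View pics/scene0.png

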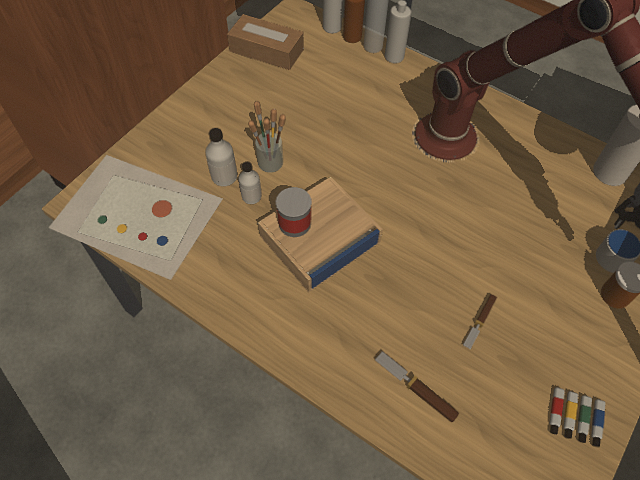

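View pics/top0.png

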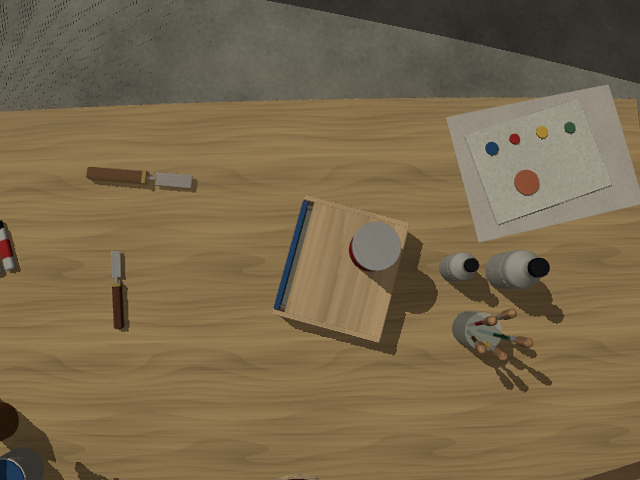

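View pics/wrist0.png

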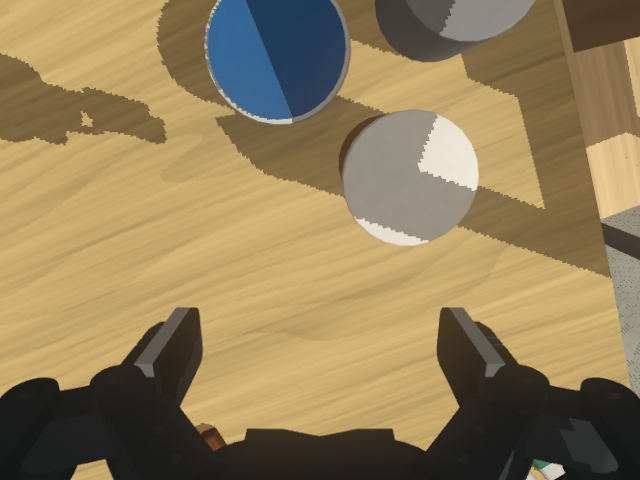

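The scene and top views show two knives: a large one with its handle at top (115,175) and a small one with its handle at top (118,307). There are two white bottles, at top (460,267) and (515,268). The cabinet is around (345,268) with its blue front on the left (+y), and the tin is at (377,246). The small knife is the one meant. Next I'll measure it and look at a close crop.

```bash
cat > h.py <<'E'
from station import r, imaging
import cv2,numpy as np
def K(c): return np.array([[c["fx"],0,c["cx"]],[0,c["fy"],c["cy"]],[0,0,1.]])
def onplane(c,px,z):
    px=np.asarray(px,float).reshape(-1,1,2)
    n=cv2.undistortPoints(px,K(c),np.array(c["D"],float)).reshape(-1,2)
    R=c["view"][:3,:3];t=c["view"][:3,3]; C=-R.T@t
    d=np.c_[n,np.ones(len(n))]@R
    return C+d*((z-C[2])/d[:,2])[:,None]
def cloud(c):
    h,w=c["range_z"].shape; u,v=np.meshgrid(np.arange(w,dtype=float),np.arange(h,dtype=float))
    n=cv2.undistortPoints(np.stack([u.ravel(),v.ravel()],1).reshape(-1,1,2),K(c),np.array(c["D"],float)).reshape(-1,2)
    Z=c["range_z"].ravel().astype(float); p=np.c_[n*Z[:,None],Z]
    P=(p-c["view"][:3,3])@c["view"][:3,:3]
    return P.reshape(h,w,3)
def rect(P):
    (cx,cy),s,a=cv2.minAreaRect(P[:,:2].astype(np.float32)*1000); return cx,cy,s,a,cv2.boxPoints(((cx,cy),s,a))
def show(name,c,roi=None,k=1):
    f=c["frame"][:,:,::-1]
    if roi: x0,y0,x1,y1=roi; f=f[y0:y1,x0:x1]
    f=cv2.resize(f,None,fx=k,fy=k,interpolation=cv2.INTER_CUBIC) if k!=1 else f
    cv2.imwrite(f"pics/{name}.png",f)
E
python3 - <<'E'
from h import *
c=imaging.read_camera("top"); P=cloud(c); f=c["frame"].astype(int); hsv=cv2.cvtColor(c["frame"],cv2.COLOR_RGB2HSV)
m=np.zeros((480,640),bool); m[180:360,260:420]=1
top=m&(P[...,2]>.062)&(P[...,2]<.08)
uv=np.argwhere(top)[:,::-1]; Q=onplane(c,uv,.072); print("top",np.round(rect(Q)[0:4]if 0 else 0), rect(Q)); print("z",np.median(P[top][:,2]))
b=m&(hsv[...,0]>95)&(hsv[...,0]<130)&(hsv[...,1]>120)&(P[...,2]>.05)
Q=onplane(c,np.argwhere(b)[:,::-1],.072); print("blue",b.sum(),rect(Q), np.median(P[b][:,2]))
m[:]=0; m[235:345,95:140]=1
dark=m&(f.sum(2)<220)
hz=m&(P[...,2]>.01)
for n,mm,z in (("dark",dark,.018),("high",hz,.018)):
    uv=np.argwhere(mm)[:,::-1]; print(n,mm.sum(),uv.min(0),uv.max(0),rect(onplane(c,uv,z)),np.percentile(P[mm][:,2],[5,50,95]))
t=P[...,2]
for n,bx,lo,hi in (("tin",(330,200,420,300),.17,.19),("jar",(440,295,550,370),.08,.3),("b1",(435,245,482,290),.03,.3),("b2",(482,245,555,295),.03,.3)):
    m=np.zeros((480,640),bool); m[bx[1]:bx[3],bx[0]:bx[2]]=1; m&=(t>lo)&(t<hi); q=P[m]; print(n,m.sum(),q.min(0).round(3),q.max(0).round(3))
show("knife_crop",c,(60,140,220,350),3)
show("cab_crop",c,(260,180,420,360),4)
E
```

```text
top 0 (556.8941040039062, -104.7418212890625, (231.37191772460938, 261.724609375), 73.5057601928711, array([[ 398.57156 , -178.51282 ],
       [ 649.52576 , -252.82141 ],
       [ 715.2167  ,  -30.970825],
       [ 464.26245 ,   43.33777 ]], dtype=float32))
z 0.07350001540125706
blue 602 (587.2026977539062, 0.07594680786132812, (11.46156120300293, 233.97952270507812), 73.51724243164062, array([[473.39465 ,  27.773798],
       [697.7588  , -38.612453],
       [701.01074 , -27.621904],
       [476.6466  ,  38.764347]], dtype=float32)) 0.07359340522435079
dark 791 [112 253] [128 331] (514.9774169921875, 384.5386657714844, (173.3579864501953, 35.01708984375), 1.8946938514709473, array([[427.76697, 399.17178],
       [428.92468, 364.17386],
       [602.18787, 369.90555],
       [601.03015, 404.90347]], dtype=float32)) [-0.00099502  0.01406074  0.02234836]
high 710 [ 95 236] [136 332] (530.8753662109375, 390.1062927246094, (84.1153335571289, 214.15896606445312), 85.42623901367188, array([[420.78308, 356.72134],
       [634.2601 , 339.64377],
       [640.96765, 423.49124],
       [427.49066, 440.56882]], dtype=float32)) [0.01101891 0.01743222 0.02319522]
tin 1891 [ 0.546 -0.211  0.175] [ 0.639 -0.119  0.185]
jar 1829 [ 0.371 -0.439  0.08 ] [ 0.468 -0.339  0.242]
b1 854 [ 0.524 -0.382  0.03 ] [ 0.583 -0.326  0.156]
b2 1881 [ 0.502 -0.504  0.03 ] [ 0.584 -0.43   0.207]
```

View pics/knife_crop.png

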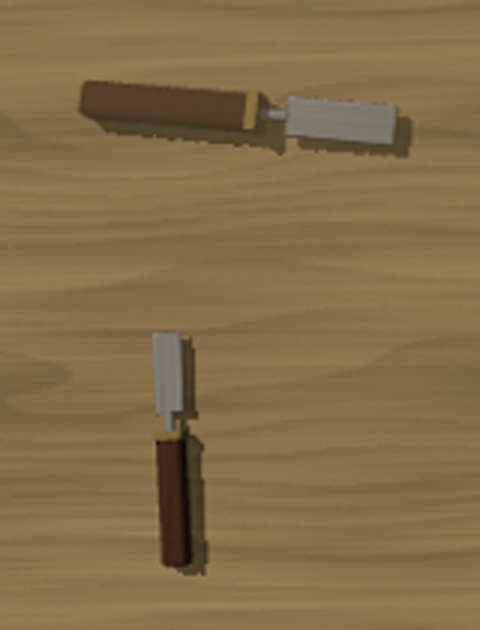

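View pics/cab_crop.png

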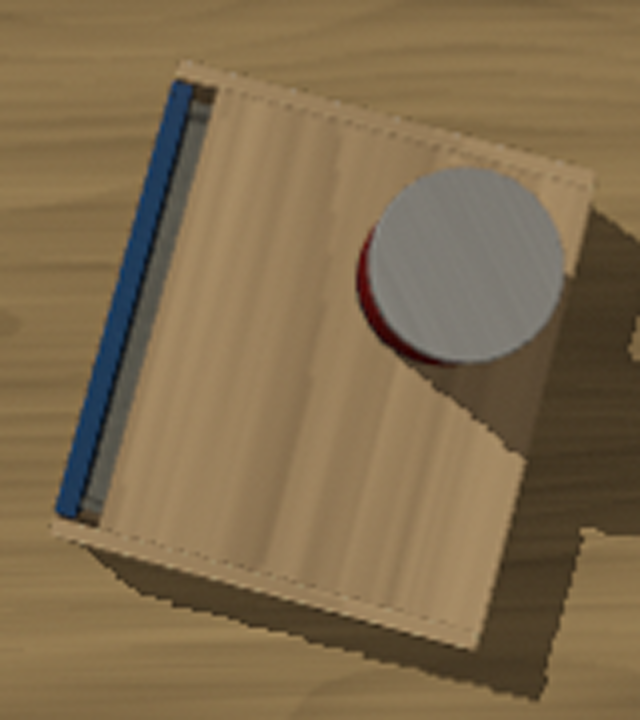

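The crop confirms it: the smaller knife, with a dark red-brown handle at about (117.5,307) and its blade towards +x. The cabinet rectangle came out at 231 x 262 mm with its top at z 73, which matches the given sizes. Now I'll measure the knife and work out the first move.

```bash
cat >> h.py <<'E'
U=np.array([.2838,.9589,0]); V=np.array([.9589,-.2838,0]); F0=np.array([.5897,.0060,0])
def units(target,ydir=None):
    o=r.get_obs(); R=np.array(o["ee_rot"]); d=R.T@(np.array(target)-o["eef_pos"])
    print("tcp",np.round(o["eef_pos"],4),"units",np.round(d/.04,3),end=" ")
    if ydir is not None:
        y=R[:,1]; a=np.degrees(np.arctan2(ydir[1],ydir[0])-np.arctan2(y[1],y[0])); a=(a+90)%180-90
        print("twist",round(-a/5,3),end="")
    print()
E
python3 - <<'E'
from h import *
c=imaging.read_camera("top"); f=c["frame"].astype(float)
m=np.zeros((480,640),bool); m[282:335,108:130]=1
h=m&(f[...,0]>1.9*f[...,2])&(f.sum(2)<200)
uv=np.argwhere(h)[:,::-1]; q=onplane(c,uv,.014); print(h.sum(),uv.min(0),uv.max(0),rect(q)); 
for y in range(284,332,6): print(y,f[y,110:128].astype(int).tolist()[::2])
b=np.zeros((480,640),bool); b[250:280,108:126]=1; b&=(abs(f[...,0]-f[...,2])<25)&(f[...,0]>100)
q=onplane(c,np.argwhere(b)[:,::-1],.011); print("blade",b.sum(),rect(q))
units(F0+U*.06+[0,0,.19],U)
E
```

```text
592 [112 282] [128 331] (482.62347412109375, 384.72418212890625, (109.21879577636719, 34.689361572265625), 1.894696593284607, array([[427.47046, 400.25385],
       [428.61737, 365.58344],
       [537.7765 , 369.19452],
       [536.6296 , 403.86493]], dtype=float32))
284 [[133, 109, 67], [129, 106, 59], [128, 104, 53], [132, 106, 51], [134, 108, 53], [73, 58, 28], [46, 37, 19], [129, 107, 70], [136, 112, 75]]
290 [[140, 116, 76], [83, 55, 36], [69, 40, 26], [68, 39, 28], [62, 36, 24], [31, 17, 13], [59, 46, 28], [77, 63, 41], [73, 59, 38]]
296 [[138, 114, 76], [103, 77, 50], [68, 38, 24], [62, 36, 23], [62, 37, 22], [33, 18, 13], [44, 33, 22], [75, 61, 41], [67, 54, 32]]
302 [[138, 115, 77], [118, 94, 62], [68, 39, 25], [64, 38, 26], [62, 36, 23], [34, 20, 10], [31, 22, 13], [76, 60, 39], [73, 59, 38]]
308 [[137, 114, 75], [139, 116, 77], [68, 38, 25], [59, 34, 19], [64, 36, 23], [41, 24, 14], [23, 15, 10], [76, 61, 39], [73, 58, 37]]
314 [[148, 123, 83], [151, 127, 86], [69, 38, 25], [59, 34, 19], [65, 37, 25], [48, 28, 19], [17, 7, 5], [79, 65, 41], [75, 61, 38]]
320 [[131, 108, 72], [134, 111, 74], [70, 41, 26], [62, 35, 22], [65, 38, 25], [54, 31, 20], [21, 11, 9], [65, 53, 34], [76, 61, 38]]
326 [[141, 118, 78], [143, 120, 79], [73, 47, 30], [62, 36, 22], [65, 40, 26], [59, 34, 21], [22, 11, 7], [65, 52, 33], [74, 60, 37]]
blade 239 (576.124267578125, 396.22125244140625, (63.870601654052734, 20.269634246826172), 4.16764497756958, array([[543.53687, 404.0084 ],
       [545.01   , 383.79233],
       [608.7117 , 388.4341 ],
       [607.2385 , 408.65018]], dtype=float32))
tcp [0.2408 0.6033 0.1967] units [-13.498  -9.142   0.178] twist -1.054
```

```bash
python3 -m pendant '[[-1,-0.7,0,0,0],[-2,-1.4,0,0,0],[-3,-2.1,0,0,0],[-4,-2.8,0,0,0],[-5,-3.5,0,-0.5,0],[-6,-4.2,0,-1,0],[-7,-4.9,0,-1,0],[-7,-4.9,0,-1,0]]'
```

```text
time_s: 1.05
eef_pos: [0.434, 0.3083, 0.1971]
ee_rot: [[-0.953, 0.303, 0.003], [0.303, 0.953, -0.007], [-0.005, -0.006, -1.0]]
contact_force: [-0.4, 0.4, -0.5]
grip_width: 0.0
```

Run:
```python
from h import *
units(F0+U*.06+[0,0,.04],U)
```

```text
tcp [0.434  0.3083 0.1971] units [-5.95  -4.501  3.981] twist -0.23
```

```bash
python3 -m pendant '[[-1,-0.75,0,0,0],[-2,-1.5,0,0,0],[-3,-2.25,0,-0.2,0],[-4,-3,0,-0.2,0],[-5,-3.75,0,-0.2,0],[-5.95,-4.5,0,-0.2,0],[-5.95,-4.5,0.8,-0.2,0],[-5.95,-4.5,0.8,-0.2,0]]'
python3 - <<'E'
from h import *
units(F0+U*.06+[0,0,.04],U)
show("s1",imaging.read_camera("scene"),(200,120,520,360),2.5)
E
```

```text
time_s: 1.85
eef_pos: [0.6043, 0.0606, 0.1633]
ee_rot: [[-0.956, 0.292, -0.005], [0.292, 0.956, -0.01], [0.002, -0.011, -1.0]]
contact_force: [-1.0, 0.8, -0.3]
grip_width: -0.0
tcp [0.6043 0.0606 0.1633] units [-0.044  0.121  3.08 ] twist -0.096
```

View pics/s1.png

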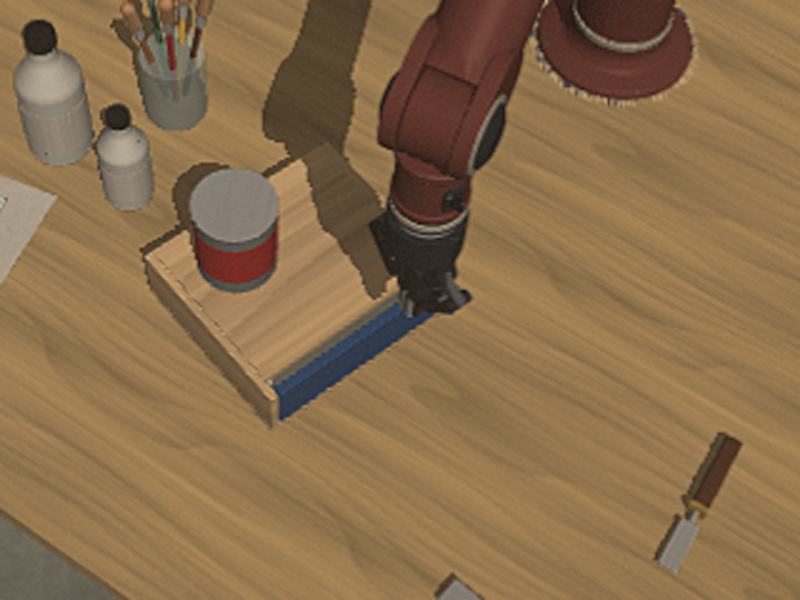

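```bash
python3 -m pendant '[[0,0.12,1,-0.1,0],[0,0.12,2,-0.1,0],[0,0.12,3.08,-0.1,0],[0,0.12,3.08,-0.1,0],[0,0.12,3.08,-0.1,0]]';  python3 -m pendant '[[0,-0.3,0,0,0],[0,-0.6,0,0,0],[0,-0.6,0,0,0]]'
python3 - <<'E'
from h import *
units(F0+U*.02+[0,0,.04],U)
print(r.get_obs()["contact_force"]@U)
E
```

```text
time_s: 2.4
eef_pos: [0.6059, 0.0698, 0.0431]
ee_rot: [[-0.961, 0.277, -0.002], [0.277, 0.961, -0.006], [0.001, -0.006, -1.0]]
contact_force: [-0.5, 0.3, 0.8]
grip_width: 0.0007
time_s: 2.7
eef_pos: [0.5999, 0.0427, 0.0455]
ee_rot: [[-0.96, 0.281, 0.001], [0.281, 0.96, -0.008], [-0.003, -0.008, -1.0]]
contact_force: [0.7, -0.7, -0.3]
grip_width: -0.0001
tcp [0.5999 0.0427 0.0455] units [-0.015 -0.452  0.14 ] twist 0.028
-0.4964525177123119
```

```bash
python3 -m pendant '[[0,-0.2,0.12,0,0],[0,-0.35,0.12,0,0],[0,-0.35,0.12,0,0]]';  python3 -m pendant '[[0,-0.1,0,0,0],[0,-0.1,0,0,0]]'; python3 -m pendant '[[0,-0.1,0,0,0],[0,-0.1,0,0,0]]'
```

```text
time_s: 3.0
eef_pos: [0.5955, 0.0271, 0.0408]
ee_rot: [[-0.959, 0.284, 0.0], [0.284, 0.959, -0.01], [-0.003, -0.009, -1.0]]
contact_force: [-0.0, -0.1, 0.9]
grip_width: -0.0
time_s: 3.2
eef_pos: [0.5942, 0.0223, 0.0407]
ee_rot: [[-0.959, 0.285, -0.0], [0.285, 0.959, -0.01], [-0.002, -0.01, -1.0]]
contact_force: [-0.3, 0.1, -0.5]
grip_width: 0.0
time_s: 3.4
eef_pos: [0.5929, 0.0178, 0.0407]
ee_rot: [[-0.958, 0.285, -0.001], [0.285, 0.958, -0.011], [-0.002, -0.011, -1.0]]
contact_force: [0.2, -0.6, 0.7]
grip_width: 0.0001
```

```bash
for i in 1 2; do python3 -m pendant '[[0,-0.1,0,0,0],[0,-0.1,0,0,0]]' | grep -v rot; done
```

```text
time_s: 3.6
eef_pos: [0.5915, 0.0129, 0.0407]
contact_force: [-0.4, 0.8, -0.2]
grip_width: 0.0001
time_s: 3.8
eef_pos: [0.5901, 0.0081, 0.0407]
contact_force: [-0.2, -0.5, 0.3]
grip_width: 0.0002
```

Run:
```python
from h import *
show("s2",imaging.read_camera("scene"),(240,150,440,300),4)
show("t2",imaging.read_camera("top"),(220,160,420,310),4)
show("w2",imaging.read_camera("wrist"))
```

```text
(no output)
```

View pics/s2.png

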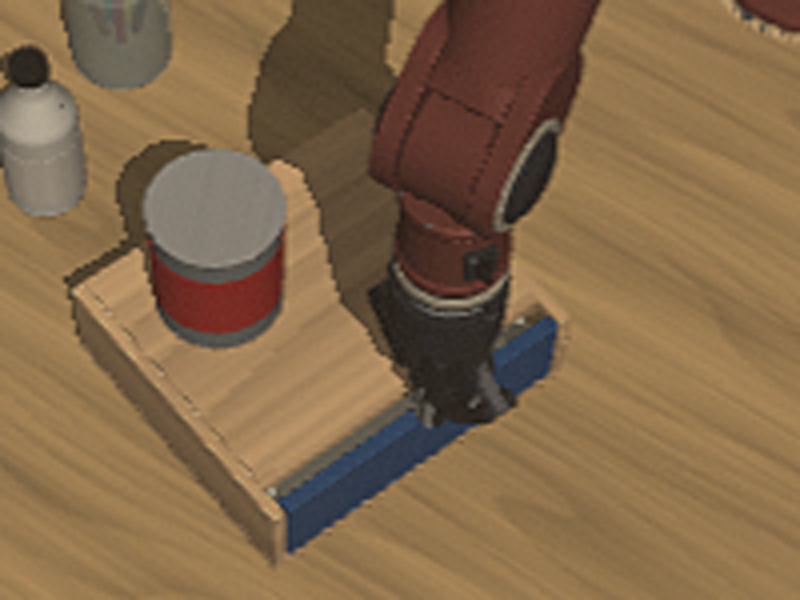

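View pics/w2.png

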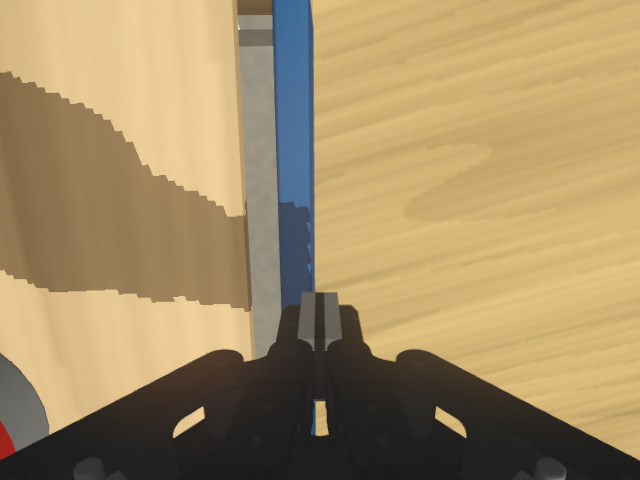

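Run:
```python
from h import *
c=imaging.read_camera("wrist"); P=cloud(c); o=r.get_obs(); R=np.array(o["ee_rot"]); T=o["eef_pos"]
for u,v in ((310,300),(330,300),(310,320),(290,325),(350,325),(295,100),(295,250),(305,285),(260,150),(100,100),(450,150),(320,380)):
    print((u,v),np.round(P[v,u],4),"rel tool",np.round(R.T@(P[v,u]-T),4),"u",round((P[v,u]-F0)@U,4))
```

```text
(310, 300) [0.5793 0.0102 0.0864] rel tool [ 0.0108 -0.0029 -0.0456] u 0.001
(330, 300) [0.5811 0.017  0.0867] rel tool [ 0.011   0.0042 -0.0461] u 0.0081
(310, 320) [0.5794 0.0106 0.101 ] rel tool [ 0.0107 -0.0026 -0.0603] u 0.0015
(290, 325) [0.5815 0.0029 0.0967] rel tool [ 0.0065 -0.0094 -0.0558] u -0.0053
(350, 325) [0.5875 0.0219 0.096 ] rel tool [ 0.0063  0.0107 -0.0554] u 0.0147
(295, 100) [0.5129 0.0246 0.0714] rel tool [ 0.0786 -0.0079 -0.0308] u -0.004
(295, 250) [0.5643 0.0083 0.0719] rel tool [ 0.0247 -0.0088 -0.0311] u -0.005
(305, 285) [0.5787 0.0078 0.0726] rel tool [ 0.0107 -0.0051 -0.0318] u -0.0014
(260, 150) [ 0.5271 -0.0024  0.0128] rel tool [ 0.0574 -0.029   0.0282] u -0.0258
(100, 100) [ 0.4924 -0.0413  0.07  ] rel tool [ 0.0794 -0.0768 -0.0286] u -0.0729
(450, 150) [ 0.556   0.0916 -0.0007] rel tool [0.0566 0.0695 0.0406] u 0.0725
(320, 380) [0.5943 0.0096 0.112 ] rel tool [-0.0038  0.0006 -0.0712] u 0.0048
```

View pics/t2.png

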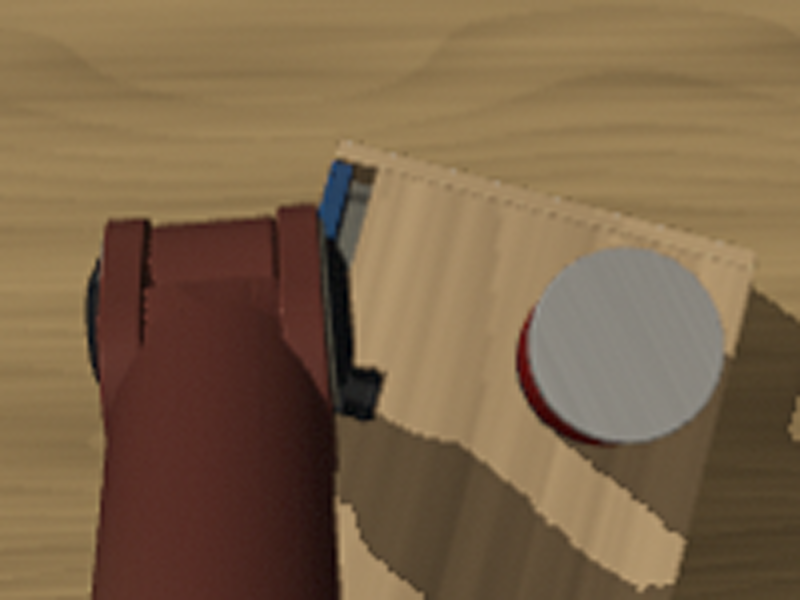

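Run:
```python
from h import *
c=imaging.read_camera("wrist"); P=cloud(c); o=r.get_obs(); R=np.array(o["ee_rot"]); T=o["eef_pos"]
for v in range(270,400,6): print(v,[np.round(1000*(R.T@(P[v,u]-T))).tolist() for u in (312,318,328,335)],c["frame"][v,328])
v=c["view"]; q=v[:3,:3]@T+v[:3,3]; print(q, c["fx"]*q[0]/q[2]+c["cx"],c["fy"]*q[1]/q[2]+c["cy"])
show("w3",c,(220,220,420,370),4)
```

```text
270 [[4.0, -3.0, 1.0], [-11.0, -0.0, 41.0], [-11.0, 5.0, 41.0], [-11.0, 9.0, 41.0]] [209 179 119]
276 [[2.0, -3.0, -2.0], [-15.0, -0.0, 42.0], [-15.0, 5.0, 41.0], [-15.0, 10.0, 41.0]] [208 178 117]
282 [[-1.0, -3.0, -2.0], [-19.0, -0.0, 41.0], [-18.0, 5.0, 40.0], [-19.0, 10.0, 43.0]] [204 175 115]
288 [[-4.0, -3.0, -1.0], [-22.0, -0.0, 40.0], [-22.0, 6.0, 40.0], [-22.0, 10.0, 41.0]] [193 164 107]
294 [[10.0, -2.0, -39.0], [11.0, 0.0, -40.0], [11.0, 4.0, -41.0], [11.0, 6.0, -40.0]] [107 100  91]
300 [[11.0, -2.0, -45.0], [11.0, 0.0, -46.0], [11.0, 4.0, -46.0], [11.0, 6.0, -46.0]] [105  99  90]
306 [[10.0, -2.0, -50.0], [11.0, 0.0, -50.0], [11.0, 3.0, -50.0], [11.0, 6.0, -50.0]] [104  99  90]
312 [[11.0, -2.0, -55.0], [10.0, 0.0, -54.0], [10.0, 3.0, -54.0], [11.0, 6.0, -54.0]] [104  98  90]
318 [[11.0, -2.0, -59.0], [11.0, 0.0, -59.0], [11.0, 3.0, -59.0], [11.0, 6.0, -59.0]] [103  98  89]
324 [[11.0, -2.0, -63.0], [11.0, 0.0, -63.0], [11.0, 3.0, -63.0], [11.0, 5.0, -63.0]] [102  98  89]
330 [[10.0, -2.0, -65.0], [11.0, 0.0, -66.0], [10.0, 3.0, -66.0], [11.0, 5.0, -67.0]] [101  97  89]

[... 432 characters left out ...]
, [11.0, 3.0, -83.0], [11.0, 5.0, -83.0]] [44 39 34]
366 [[7.0, -2.0, -79.0], [1.0, 0.0, -72.0], [8.0, 3.0, -81.0], [12.0, 4.0, -87.0]] [41 37 33]
372 [[6.0, -2.0, -81.0], [72.0, 1.0, -176.0], [6.0, 3.0, -81.0], [12.0, 4.0, -89.0]] [40 37 33]
378 [[4.0, -2.0, -81.0], [-2.0, 0.0, -72.0], [3.0, 3.0, -80.0], [11.0, 4.0, -91.0]] [39 37 34]
384 [[2.0, -2.0, -81.0], [-5.0, 0.0, -72.0], [2.0, 3.0, -81.0], [11.0, 4.0, -94.0]] [39 37 34]
390 [[-0.0, -2.0, -81.0], [-7.0, 0.0, -71.0], [0.0, 3.0, -81.0], [12.0, 4.0, -96.0]] [37 36 33]
396 [[-2.0, -2.0, -81.0], [-9.0, 0.0, -72.0], [-2.0, 3.0, -81.0], [10.0, 4.0, -96.0]] [37 35 34]
[-0.00046583  0.01892579  0.18981033] 318.28606752077474 279.2792742016689
```

View pics/w3.png

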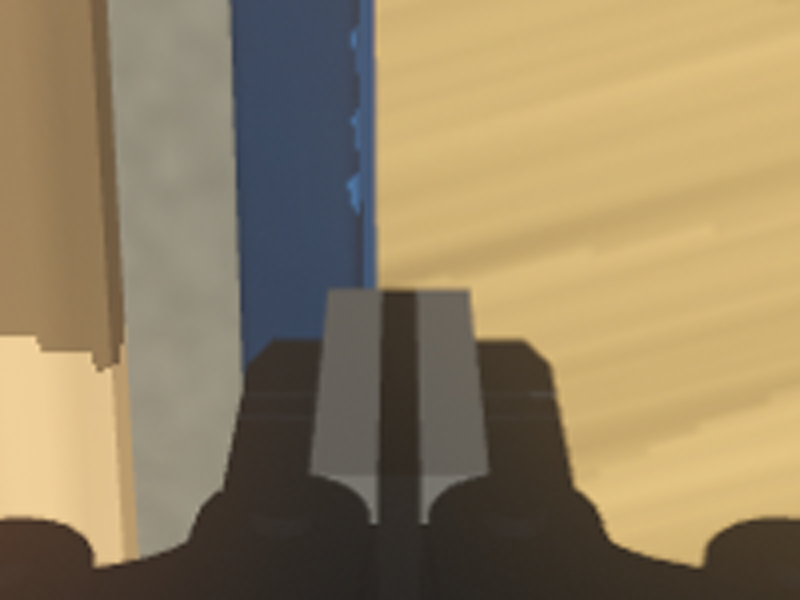

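Run:
```python
from h import *
c=imaging.read_camera("scene"); P=cloud(c); f=c["frame"]; o=r.get_obs(); R=np.array(o["ee_rot"]); T=o["eef_pos"]
Q=(P-T)@R
m=(abs(Q[...,0])<.02)&(abs(Q[...,1])<.03)&(Q[...,2]>-.12)&(Q[...,2]<.03)&(f.max(2)<110)
hsv=cv2.cvtColor(f,cv2.COLOR_RGB2HSV); m&=~((hsv[...,0]>100)&(hsv[...,0]<130)&(hsv[...,1]>80))
ii=np.argwhere(m); k=np.argsort(-Q[m][:,2])[:12]
for i in k: print(ii[i][::-1],np.round(1000*Q[tuple(ii[i])]),f[tuple(ii[i])])
```

```text
[343 266] [-10.  -1.  29.] [75 74 80]
[348 263] [ 7.  0. 28.] [60 60 69]
[346 264] [ 1. -0. 28.] [68 70 77]
[350 261] [14.  1. 23.] [53 63 76]
[349 262] [ 9.  2. 23.] [65 69 77]
[342 267] [-17.   3.  21.] [65 67 75]
[348 257] [ 5.  0. -8.] [72 76 83]
[336 252] [-14. -29. -16.] [104  94  77]
[342 248] [  6. -28. -18.] [90 82 71]
[346 256] [ -2.  -2. -18.] [87 86 82]
[339 250] [ -7. -25. -24.] [105  93  77]
[338 255] [-20. -14. -25.] [64 73 88]
```

The wrist depth image puts the pad ends at z≈0.08 while the reported TCP is at z≈0.04. The fingers are over the panel's top edge, which explains why there was no contact. So the real tips sit about 38 mm behind the reported TCP. I'll back off, descend in steps and check this.

```bash
python3 -m pendant '[[0,0.4,0,0,0],[0,0.75,0,0,0],[0,0.75,0,0,0],[0,0.75,0.4,0,0],[0,0.75,0.85,0,0],[0,0.75,0.85,0,0],[0,0.75,0.85,0,0]]'
python3 - <<'E'
from h import *
c=imaging.read_camera("wrist"); P=cloud(c); o=r.get_obs(); R=np.array(o["ee_rot"]); T=o["eef_pos"]
for v in range(270,320,6): print(v,[np.round(1000*(R.T@(P[v,u]-T))).tolist()+[round(P[v,u][2],3)] for u in (312,318,328)])
show("w4",c); show("s4",imaging.read_camera("scene"),(240,150,440,300),4)
E
```

```text
time_s: 4.8
eef_pos: [0.5989, 0.038, 0.0063]
ee_rot: [[-0.958, 0.285, -0.002], [0.285, 0.958, -0.011], [-0.002, -0.011, -1.0]]
contact_force: [-0.7, 0.4, 0.5]
grip_width: 0.0004
270 [[2.0, -3.0, 9.0, np.float64(-0.002)], [2.0, -0.0, 8.0, np.float64(-0.001)], [3.0, 5.0, 7.0, np.float64(-0.0)]]
276 [[-0.0, -3.0, 7.0, np.float64(0.0)], [-1.0, -0.0, 7.0, np.float64(-0.001)], [-0.0, 5.0, 7.0, np.float64(-0.0)]]
282 [[-3.0, -3.0, 7.0, np.float64(-0.0)], [-3.0, -0.0, 6.0, np.float64(0.0)], [-3.0, 5.0, 7.0, np.float64(-0.0)]]
288 [[-6.0, -3.0, 7.0, np.float64(0.0)], [-7.0, -0.0, 7.0, np.float64(-0.001)], [-7.0, 5.0, 7.0, np.float64(-0.0)]]
294 [[11.0, -2.0, -39.0, np.float64(0.046)], [11.0, -0.0, -40.0, np.float64(0.047)], [11.0, 4.0, -40.0, np.float64(0.046)]]
300 [[11.0, -2.0, -45.0, np.float64(0.052)], [10.0, -0.0, -43.0, np.float64(0.05)], [12.0, 3.0, -46.0, np.float64(0.053)]]
306 [[11.0, -2.0, -50.0, np.float64(0.057)], [11.0, -0.0, -50.0, np.float64(0.057)], [11.0, 3.0, -49.0, np.float64(0.056)]]
312 [[12.0, -2.0, -55.0, np.float64(0.062)], [12.0, -0.0, -55.0, np.float64(0.062)], [11.0, 3.0, -54.0, np.float64(0.061)]]
318 [[11.0, -2.0, -58.0, np.float64(0.065)], [12.0, -0.0, -59.0, np.float64(0.066)], [11.0, 3.0, -59.0, np.float64(0.065)]]
```

View pics/w4.png

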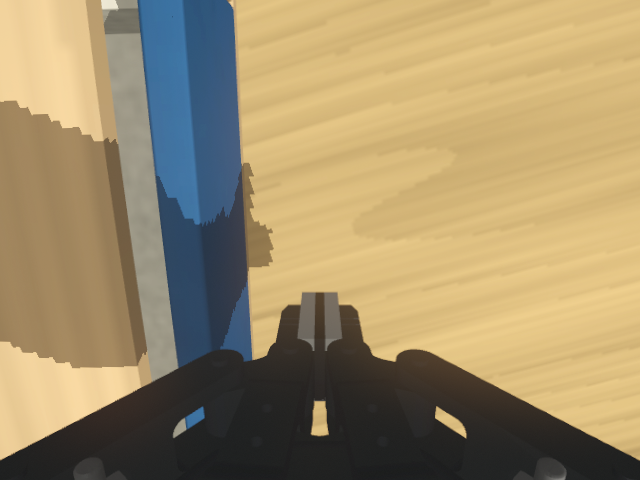

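View pics/s4.png

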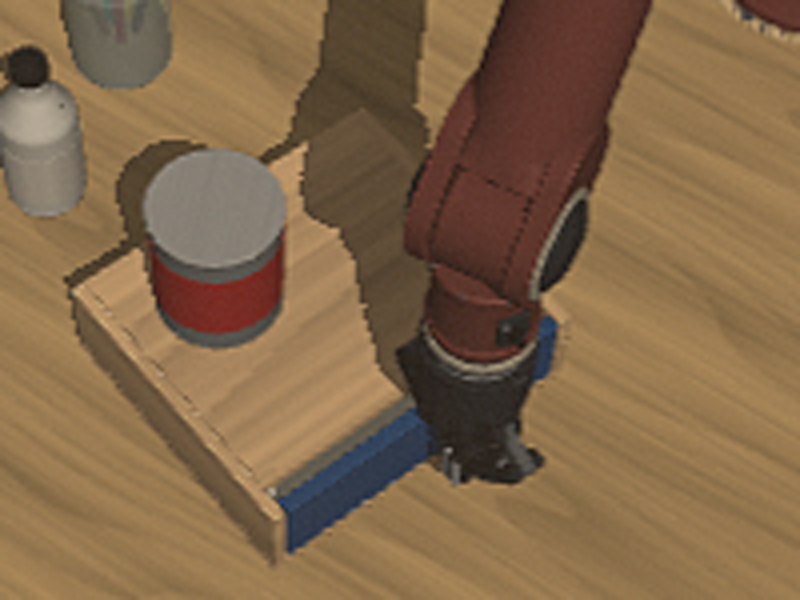

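Run:
```python
from h import *
c=imaging.read_camera("wrist"); P=cloud(c); o=r.get_obs(); R=np.array(o["ee_rot"]); T=o["eef_pos"]
Q=(P-T)@R; f=c["frame"]
m=(Q[...,2]<-.03)&(abs(Q[...,0])<.05)&(f.max(2)<125)&(np.arange(480)[:,None]>285)
for y in range(-60,61,5):
    s=m&(abs(Q[...,1]-y/1000)<.0025)
    if s.sum()>5: print(y,s.sum(),np.round(1000*np.percentile(Q[s][:,2],[90,98,100])),end="; ")
```

```text
-60 905 [-57. -56. -55.]; -55 1080 [-113. -111. -108.]; -50 1627 [-108. -105. -102.]; -45 2682 [-64. -63. -62.]; -40 4474 [-64. -63. -62.]; -35 6254 [-47. -34. -30.]; -30 2410 [-87. -82. -78.]; -25 2132 [-86. -80. -78.]; -20 1347 [-81. -77. -75.]; -15 2637 [-85. -75. -46.]; -10 3934 [-61. -46. -40.]; -5 4311 [-63. -46. -38.]; 0 3122 [-56. -43. -38.]; 5 4241 [-63. -45. -39.]; 10 3898 [-61. -45. -39.]; 15 3174 [-82. -54. -44.]; 20 1251 [-80. -77. -75.]; 25 2083 [-85. -80. -79.]; 30 2247 [-87. -82. -78.]; 35 3694 [-90. -86. -83.]; 40 3401 [-97. -92. -89.]; 45 2254 [-102.  -98.  -94.]; 50 1723 [-107. -104. -100.]; 55 1325 [-112. -110. -106.]; 60 223 [-115. -114. -113.];
```

Confirmed: with TCP z at 0.006 the tips are at about 0.045, the right height for pressing. Now I press in small steps.

```bash
python3 -m pendant '[[0,-0.25,0,0,0],[0,-0.4,0,0,0],[0,-0.4,0,0,0]]'|grep -v rot; for i in 1 ; do python3 -m pendant '[[0,-0.1,0,0,0],[0,-0.1,0,0,0]]' | grep -v rot; done
```

```text
time_s: 5.25
eef_pos: [0.595, 0.0199, 0.008]
contact_force: [0.8, -0.3, -0.0]
grip_width: -0.0002
time_s: 5.45
eef_pos: [0.5942, 0.0177, 0.0081]
contact_force: [1.5, 4.0, -0.5]
grip_width: 0.0001
```

```bash
python3 -m pendant '[[0,-0.15,0,0,0],[0,-0.15,0,0,0]]' | grep -v rot;python3 -m pendant '[[0,-0.15,0,0,0],[0,-0.15,0,0,0]]' | grep -v rot
```

```text
time_s: 5.65
eef_pos: [0.5936, 0.0158, 0.0083]
contact_force: [2.4, 6.0, -2.4]
grip_width: -0.0003
time_s: 5.85
eef_pos: [0.5932, 0.0143, 0.0083]
contact_force: [1.8, 6.2, -1.4]
grip_width: -0.0001
```

```bash
python3 -m pendant '[[0,-0.3,0,0,0],[0,-0.3,0,0,0],[0,-0.3,0,0,0]]' | grep -v rot;python3 -m pendant '[[0,-0.3,0,0,0],[0,-0.3,0,0,0]]' | grep -v rot
```

```text
time_s: 6.15
eef_pos: [0.5922, 0.0107, 0.0085]
contact_force: [3.7, 10.3, -3.0]
grip_width: -0.0003
time_s: 6.35
eef_pos: [0.5925, 0.0114, 0.0088]
contact_force: [5.0, 16.5, -5.7]
grip_width: -0.0
```

```bash
python3 -m pendant '[[0,1.2,0,0,0],[0,2.3,0,0,0],[0,2.8,0,0,0],[0,2.8,0,0,0],[0,2.8,-1,0,0],[0,2.8,-1.8,0,0],[0,2.8,-1.8,0,0]]' | grep -v rot
python3 - <<'E'
from h import *
show("s5",imaging.read_camera("scene"),(220,130,480,325),3); show("w5",imaging.read_camera("wrist"))
E
```

```text
time_s: 7.05
eef_pos: [0.625, 0.1155, 0.0887]
contact_force: [0.7, 0.2, 0.8]
grip_width: 0.0001
```

View pics/s5.png

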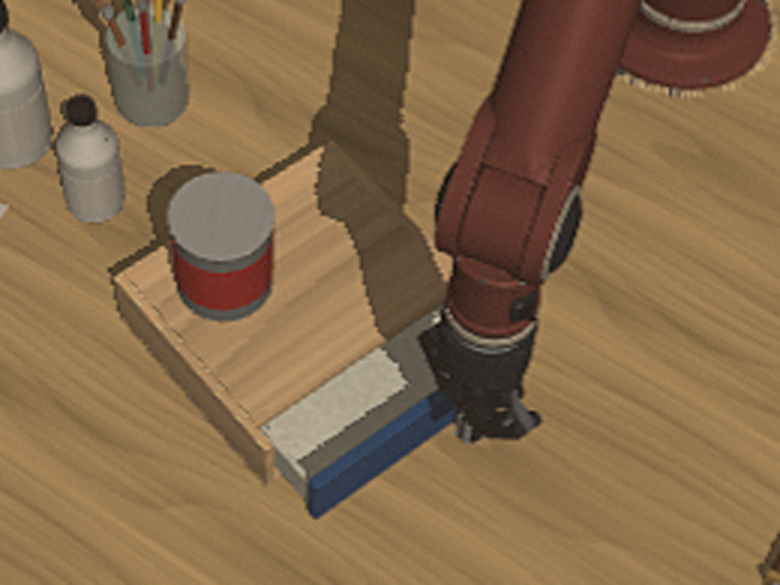

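View pics/w5.png

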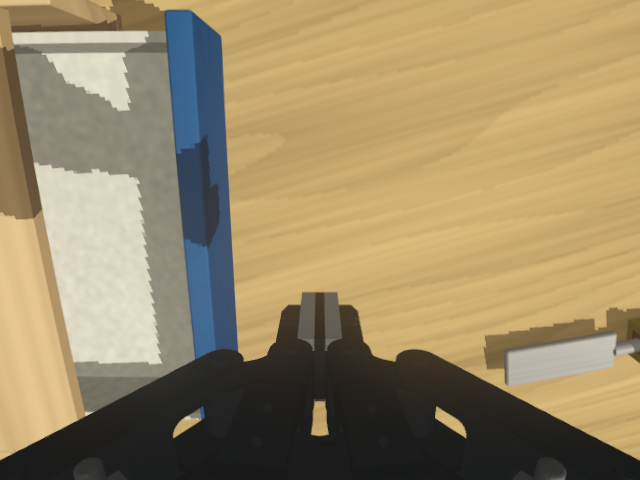

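Run:
```python
from h import *
c=imaging.read_camera("wrist"); P=cloud(c); hsv=cv2.cvtColor(c["frame"],cv2.COLOR_RGB2HSV)
m=(hsv[...,0]>100)&(hsv[...,0]<125)&(hsv[...,1]>100)&(P[...,2]>.068)&(P[...,2]<.078)
q=(P[m]-F0)@U; print(m.sum(),np.percentile(q,[2,50,98]).round(4),rect(P[m])[2:4])
units(F0+U*(np.percentile(q,50))+[0,0,.012],U)
```

```text
7882 [0.0488 0.0545 0.0599] ((12.32789134979248, 205.6260528564453), 73.34342193603516)
tcp [0.6205 0.1157 0.0833] units [ 1.000e-03 -1.533e+00  1.744e+00] twist 0.147
```

```bash
python3 -m pendant '[[0,-0.8,0,0.1,45],[0,-1.53,0,0.1,45],[0,-1.53,0,0.1,45],[0,-1.53,0.5,0.1,45],[0,-1.53,0.5,0.1,45]]' | grep -v rot
python3 - <<'E'
from h import *
show("w6",imaging.read_camera("wrist")); units(F0+U*.0545+[0,0,.012],U)
E
```

```text
time_s: 7.7
eef_pos: [0.6012, 0.0569, 0.0584]
contact_force: [-0.8, 0.6, 0.7]
grip_width: 0.0448
tcp [0.6021 0.0573 0.0596] units [-0.058  0.016  1.191] twist 0.049
```

View pics/w6.png

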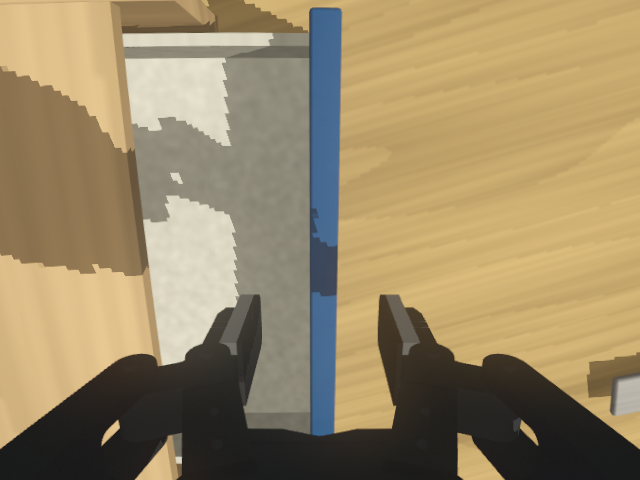

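The panel (cols 312–340) is centred between the open pads (260, 380). I'll descend and close on it.

```bash
python3 -m pendant '[[0,0,0.6,0,45],[0,0,1.15,0,45],[0,0,1.15,0,45],[0,0,1.15,0,0],[0,0,1.15,0,0],[0,0,1.15,0,0],[0,0,1.15,0,0],[0,0,1.15,0,0]]'
```

```text
time_s: 8.55
eef_pos: [0.604, 0.0585, 0.0152]
ee_rot: [[-0.96, 0.28, 0.016], [0.28, 0.96, 0.021], [-0.009, 0.025, -1.0]]
contact_force: [-1.0, 1.4, 6.1]
grip_width: 0.0113
```

```bash
python3 -m pendant '[[0,0.4,0,0,0],[0,0.8,0,0,0],[0,1.2,0,0,0],[0,1.5,0,0,0],[0,1.55,0,0,0],[0,1.6,0,0,0],[0,1.6,0,0,0]]'|grep -v rot
python3 - <<'E'
from h import *
o=r.get_obs(); print((o["eef_pos"]-F0)@U)
E
```

```text
time_s: 9.25
eef_pos: [0.6209, 0.1159, 0.0153]
contact_force: [0.8, -8.7, -6.2]
grip_width: 0.0109
0.11418526506722113
```

```bash
python3 -m pendant '[[0,0,0,0,45],[0,0,0,0,45],[0,0,0,0,45],[0,0,-1,0,45],[0,0,-2,0,45],[0,0,-3,0,45],[0,0,-3,0,45]]'|grep -v rot
python3 - <<'E'
from h import *
c=imaging.read_camera("wrist"); P=cloud(c); hsv=cv2.cvtColor(c["frame"],cv2.COLOR_RGB2HSV)
m=(hsv[...,0]>100)&(hsv[...,0]<125)&(hsv[...,1]>100)&(P[...,2]>.068)&(P[...,2]<.078)
q=(P[m]-F0)@U; print(m.sum(),np.percentile(q,[2,50,98]).round(4))
c=imaging.read_camera("top"); show("t7",c,(40,160,420,400),2)
f=c["frame"].astype(float)
m=np.zeros((480,640),bool); m[282:335,108:130]=1
h=m&(f[...,0]>1.55*f[...,1])&(f[...,0]>50)
uv=np.argwhere(h)[:,::-1]; q=onplane(c,uv,.016); print(h.sum(),rect(q))
E
```

```text
time_s: 9.95
eef_pos: [0.6244, 0.117, 0.1429]
contact_force: [1.1, 0.1, 0.4]
grip_width: 0.0446
5946 [0.1084 0.1135 0.1186]
280 (481.9894104003906, 392.22088623046875, (89.43885803222656, 15.994782447814941), 2.960599899291992, array([[436.91663, 397.8979 ],
       [437.74274, 381.92444],
       [527.0622 , 386.54388],
       [526.2361 , 402.51733]], dtype=float32))
```

View pics/t7.png

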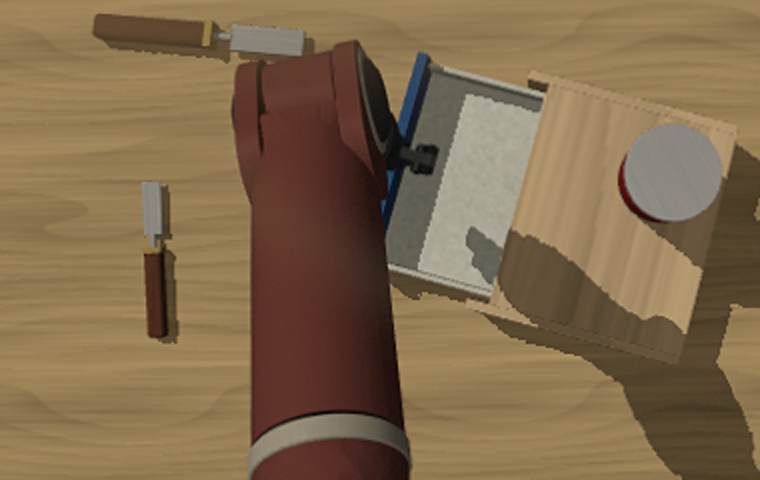

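Run:
```python
from h import *
a=np.radians(93); units([.510,.393,.10],[np.cos(a),np.sin(a)])
```

```text
tcp [0.6202 0.116  0.1372] units [4.591 5.859 1.004] twist -3.847
```

```bash
python3 -m pendant '[[0.8,1,0,-0.5,60],[1.55,1.95,0,-1.2,60],[2.3,2.9,0,-1.9,60],[3.05,3.9,0,-2.6,60],[3.8,4.85,0,-3.3,60],[4.55,5.85,0,-3.85,60],[4.59,5.86,0.9,-3.85,60],[4.59,5.86,0.9,-3.85,60]]'
python3 - <<'E'
from h import *
c=imaging.read_camera("wrist"); show("w8",c); P=cloud(c); f=c["frame"].astype(float)
m=(P[...,2]>.008)&(P[...,2]<.03)
m&=(abs(P[...,1]-.39)<.06)&(P[...,0]>.40)&(P[...,0]<.64)
n,l,s,_=cv2.connectedComponentsWithStats(m.astype(np.uint8))
for i in range(1,n):
    if s[i,4]>300: print(s[i],rect(P[l==i]),np.percentile(P[l==i][:,2],[5,50,95]).round(3))
E
```

```text
time_s: 10.85
eef_pos: [0.5036, 0.3938, 0.0983]
ee_rot: [[-0.998, -0.059, 0.005], [-0.059, 0.998, 0.011], [-0.005, 0.011, -1.0]]
contact_force: [-0.2, -1.1, -1.0]
grip_width: 0.0599
[ 299  128   32  238 6935] (524.5132446289062, 393.0482177734375, (174.01611328125, 21.95878791809082), 2.5642006397247314, array([[437.1011 , 400.124  ],
       [438.08353, 378.18716],
       [611.9254 , 385.97244],
       [610.943  , 407.90927]], dtype=float32)) [0.01  0.017 0.019]
```

View pics/w8.png

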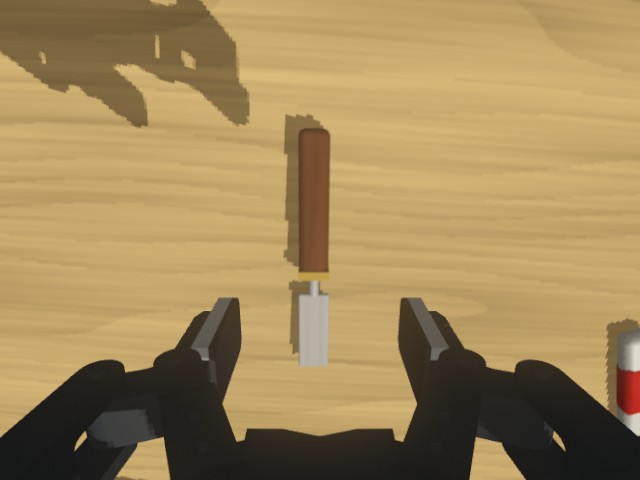

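Run:
```python
from h import *
a=np.radians(92.56); units([.5125,.3925,-.03],[np.cos(a),np.sin(a)])
```

```text
tcp [0.5067 0.3924 0.1005] units [-0.115 -0.043  3.264] twist 0.12
```

```bash
python3 -m pendant '[[-0.12,0,0.8,0.1,50],[-0.12,0,1.6,0.1,50],[-0.12,-0.02,2.3,0.1,50],[-0.12,-0.02,2.7,0.1,50],[-0.12,-0.02,2.7,0.1,50]]'|grep -v rot
python3 - <<'E'
from h import *
c=imaging.read_camera("wrist"); show("w9",c); P=cloud(c); 
a=np.radians(92.56); units([.5125,.3925,-.032],[np.cos(a),np.sin(a)])
for p in ((235,310),(232,330),(408,310)): print(P[p[1],p[0]].round(3))
E
```

```text
time_s: 11.4
eef_pos: [0.5119, 0.3912, -0.0093]
contact_force: [-0.4, -0.6, -0.5]
grip_width: 0.05
tcp [ 0.513   0.3924 -0.0075] units [ 0.017 -0.003  0.613] twist 0.005
[0.503 0.362 0.043]
[0.502 0.364 0.057]
[0.5   0.421 0.043]
```

View pics/w9.png

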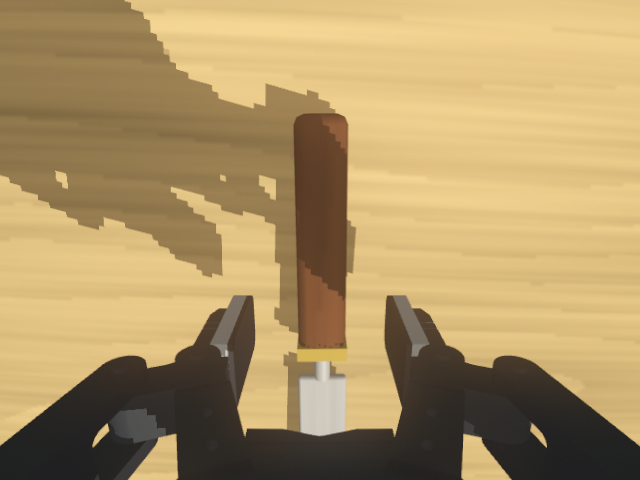

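```bash
python3 -m pendant '[[0,0,0.3,0,50],[0,0,0.62,0,50],[0,0,0.66,0,40],[0,0,0.66,0,40]]'|grep -v rot
```

```text
time_s: 11.85
eef_pos: [0.5129, 0.3924, -0.0343]
contact_force: [-0.5, 1.1, -0.0]
grip_width: 0.0401
```

```bash
python3 -m pendant '[[0,0,0,0,15],[0,0,0,0,0],[0,0,0,0,0],[0,0,0,0,0],[0,0,0,0,0]]'|grep -v rot;  python3 -m pendant '[[0,0,-0.3,0,0],[0,0,-0.8,0,0],[0,0,-1.5,0,0],[0,0,-2.3,0,0],[0,0,-3,0,0],[0,0,-3.5,0,0],[0,0,-3.5,0,0],[0,0,-3.5,0,0]]'|grep -v rot
python3 - <<'E'
from h import *
c=imaging.read_camera("wrist"); show("w10",c)
o=r.get_obs()
units(F0+U*.046-V*.012+[0,0,.11],U)
E
```

```text
time_s: 12.35
eef_pos: [0.5136, 0.3924, -0.0334]
contact_force: [-0.5, -1.2, 5.8]
grip_width: 0.0183
time_s: 13.15
eef_pos: [0.5119, 0.3909, 0.1064]
contact_force: [0.7, -0.4, -0.9]
grip_width: 0.0189
tcp [0.5113 0.3904 0.1053] units [-1.618 -8.502 -0.186] twist 3.814
```

View pics/w10.png

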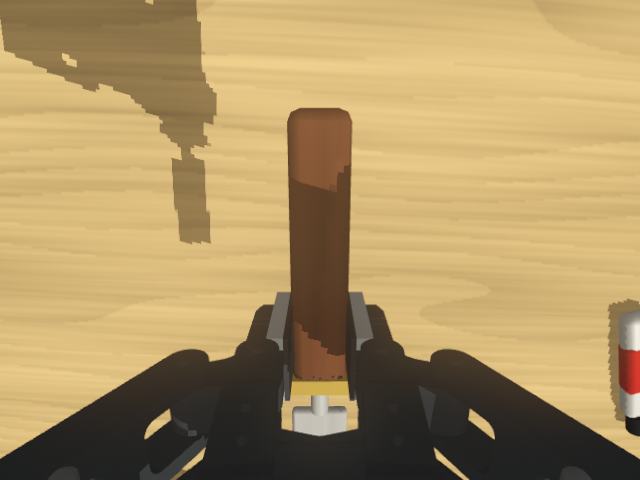

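```bash
python3 -m pendant '[[-0.2,-1,-0.2,0.5,0],[-0.4,-2.1,-0.2,1,0],[-0.6,-3.2,-0.2,1.5,0],[-0.8,-4.2,-0.2,2,0],[-1,-5.3,-0.2,2.5,0],[-1.2,-6.4,-0.2,3,0],[-1.4,-7.4,-0.2,3.5,0],[-1.62,-8.5,-0.2,3.8,0]]'|grep -v rot;  python3 -m pendant '[[0,0,0,0,0],[0,0,0,0,0],[0,0,0,0,0]]'|grep -v rot
python3 - <<'E'
from h import *
units(F0+U*.045-V*.012+[0,0,.11],U)
c=imaging.read_camera("wrist"); show("w11",c); P=cloud(c); f=c["frame"].astype(float)
m=(f[...,0]>1.5*f[...,1])&(P[...,2]>.1); m[400:]=0; m[:80]=0; m[:,:270]=0; m[:,370:]=0
q=P[m]; s=(q-F0)@V; k=np.polyfit(s,q[:,2],1); print(m.sum(),s.min(),s.max(),"slope",k,q[:,2].min(), np.polyfit(s,(q-F0)@U,1))
b=np.zeros_like(m); b[405:435,295:345]=1; print("blade z",np.percentile(P[b][:,2],[10,50,90]))
show("s11",imaging.read_camera("scene"),(220,130,480,325),3)
E
```

```text
time_s: 14.0
eef_pos: [0.5901, 0.0526, 0.1086]
contact_force: [1.2, -0.2, -0.9]
grip_width: 0.019
time_s: 14.3
eef_pos: [0.5891, 0.0543, 0.1073]
contact_force: [-0.2, 0.2, -0.8]
grip_width: 0.0186
tcp [0.5891 0.0543 0.1073] units [-0.058 -0.029 -0.067] twist 0.033
3492 -0.08634621732959313 0.005149354028046713 slope [-0.03707589  0.15770015] 0.15329311802399273 [-0.0783341   0.04723645]
blade z [0.14964542 0.15100053 0.15239604]
```

View pics/w11.png

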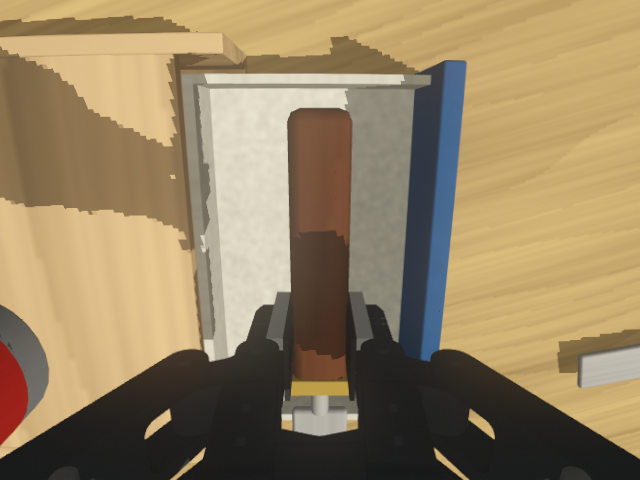

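View pics/s11.png

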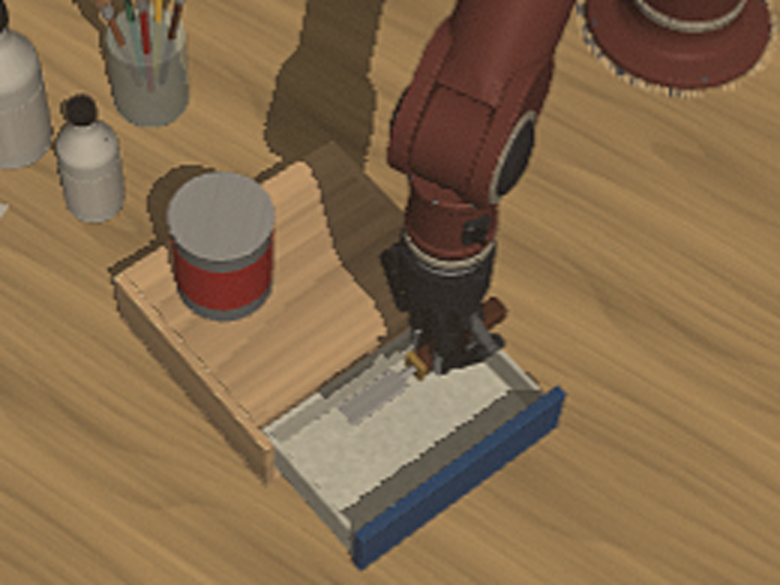

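```bash
python3 -m pendant '[[0,0,0.6,0,0],[0,0,1.2,0,0],[0,0,1.8,0,0],[0,0,2.3,0,0],[0,0,2.7,0,0],[0,0,2.85,0,0],[0,0,2.85,0,0]]'|grep -v rot
python3 - <<'E'
from h import *
units(F0+U*.045-V*.012+[0,0,-.018],U)
c=imaging.read_camera("wrist"); show("w12",c); P=cloud(c); f=c["frame"].astype(float)
m=(f[...,0]>1.5*f[...,1]); m[400:]=0; m[:80]=0; m[:,:270]=0; m[:,370:]=0
q=P[m]; s=(q-F0)@V; k=np.polyfit(s,q[:,2],1); print(m.sum(),"slope",k)
E
```

```text
time_s: 15.1
eef_pos: [0.5889, 0.0575, -0.0067]
contact_force: [-0.4, 0.4, -0.8]
grip_width: 0.0187
tcp [ 0.5889  0.0575 -0.0067] units [-0.084 -0.108  0.28 ] twist 0.071
6460 slope [-0.03483996  0.04350519]
```

View pics/w12.png

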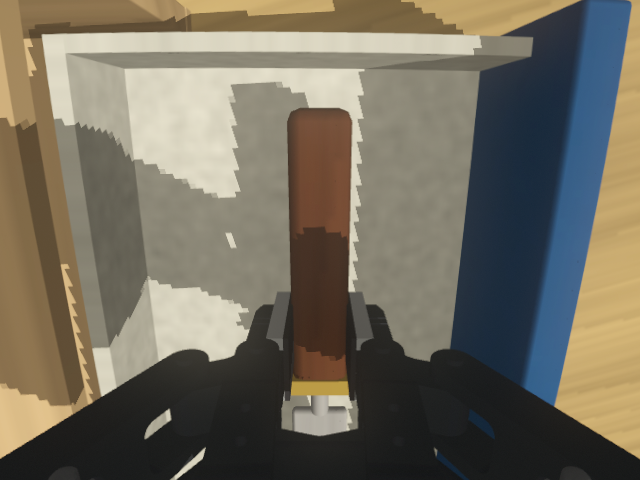

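```bash
python3 -m pendant '[[0,-0.05,0.12,0,0],[0,-0.08,0.22,0,0],[0,-0.08,0.22,0,0]]'|grep -v rot;  python3 -m pendant '[[0,0,0.05,0,0],[0,0,0.05,0,0]]'|grep -v rot
```

```text
time_s: 15.45
eef_pos: [0.5886, 0.0539, -0.0148]
contact_force: [-0.6, -0.0, -0.0]
grip_width: 0.0184
time_s: 15.65
eef_pos: [0.5885, 0.0538, -0.0169]
contact_force: [-0.2, 0.4, -0.6]
grip_width: 0.0186
```

```bash
python3 -m pendant '[[0,0,0.05,0,0],[0,0,0.05,0,0]]'|grep -v rot;  python3 - <<'E'
from h import *
c=imaging.read_camera("wrist"); P=cloud(c); f=c["frame"].astype(float)
m=(f[...,0]>1.5*f[...,1]); m[400:]=0; m[:80]=0; m[:,:270]=0; m[:,370:]=0
q=P[m]; s=(q-F0)@V; k=np.polyfit(s,q[:,2],1); print(m.sum(),"slope",k, s.min(),s.max(), r.get_obs()["eef_pos"],r.get_obs()["contact_force"])
E
```

```text
time_s: 15.85
eef_pos: [0.5883, 0.0538, -0.0191]
contact_force: [-0.5, 0.4, -0.0]
grip_width: 0.0185
3596 slope [-0.06401315  0.03095411] -0.0869416989900488 0.003878769462570873 [ 0.58842343  0.05383594 -0.01897121] [ 0.37688561  0.44409376 -0.19326926]
```

```bash
python3 -m pendant '[[0,0,0.05,0,0],[0,0,0.05,0,0]]'|grep -v rot
```

```text
time_s: 16.1
eef_pos: [0.5887, 0.0539, -0.0203]
contact_force: [-1.2, -0.4, 3.2]
grip_width: 0.0188
```

Contact with the floor at 3 N. I'll release with a small opening and rise.

```bash
python3 -m pendant '[[0,0,0,0,22],[0,0,0,0,26],[0,0,0,0,32],[0,0,0,0,32],[0,0,-0.4,0,32],[0,0,-1,0,32],[0,0,-2,0,32],[0,0,-3.2,0,32]]'|grep -v rot;  python3 -m pendant '[[0,0,-0.3,0,32],[0,0,-0.3,0,32]]'|grep -v rot
python3 - <<'E'
from h import *
c=imaging.read_camera("wrist"); show("w13",c); show("s13",imaging.read_camera("scene"),(220,130,480,325),3)
E
```

```text
time_s: 16.9
eef_pos: [0.5869, 0.0523, 0.1074]
contact_force: [0.7, 0.6, 0.4]
grip_width: 0.0321
time_s: 17.1
eef_pos: [0.5888, 0.0522, 0.1221]
contact_force: [-0.0, 0.5, -0.4]
grip_width: 0.032
```

View pics/w13.png

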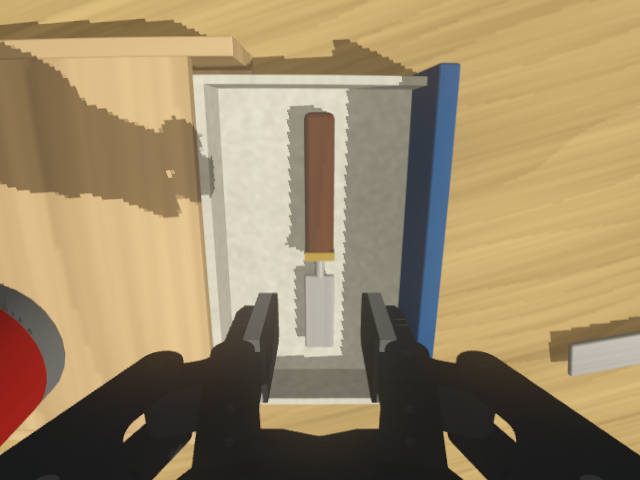

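View pics/s13.png

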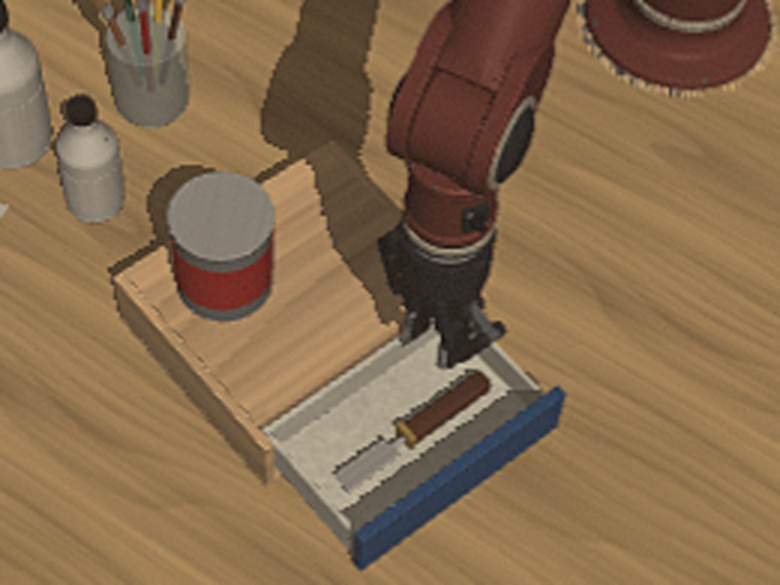

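The knife lies flat inside the drawer (handle around (318,180) in the wrist view), clear of the walls. I'll move out in front, close the jaws, lower and push.

Run:
```python
from h import *
units(F0+U*.165+[0,0,.005],U)
```

```text
tcp [0.5861 0.0521 0.1185] units [-0.449  3.017  2.864] twist 0.061
```

```bash
python3 -m pendant '[[-0.15,1,0,0.06,0],[-0.3,2,0,0.06,0],[-0.45,3,0,0.06,0],[-0.45,3.02,0,0.06,0],[-0.45,3.02,0.9,0.06,0],[-0.45,3.02,1.8,0.06,0],[-0.45,3.02,2.85,0.06,0],[-0.45,3.02,2.85,0.06,0]]'|grep -v rot
python3 - <<'E'
from h import *
print((r.get_obs()["eef_pos"]-F0)@U)
units(F0+U*.025+[0,0,.005],U)
E
```

```text
time_s: 18.0
eef_pos: [0.6291, 0.1622, -0.0028]
contact_force: [-1.0, -0.2, -0.8]
grip_width: 0.0003
0.16095642533011187
tcp [ 0.6291  0.1622 -0.0028] units [-0.159 -3.399 -0.198] twist 0.001
```

```bash
python3 -m pendant '[[-0.05,-0.4,-0.2,0,0],[-0.1,-0.75,-0.2,0,0],[-0.15,-1.1,-0.2,0,0],[-0.15,-1.45,-0.2,0,0],[-0.15,-1.8,-0.2,0,0],[-0.15,-2.15,-0.2,0,0],[-0.15,-2.5,-0.2,0,0],[-0.15,-2.8,-0.2,0,0]]'|grep -v rot
python3 - <<'E'
from h import *
o=r.get_obs();print((o["eef_pos"]-F0)@U,o["contact_force"]@U)
units(F0+U*.02+[0,0,.005],U)
E
```

```text
time_s: 18.8
eef_pos: [0.6056, 0.0566, 0.0065]
contact_force: [2.9, 9.3, 2.2]
grip_width: 0.0002
0.05305859836248381 9.750080678099476
tcp [0.6056 0.0566 0.0065] units [ 0.024 -0.827  0.032] twist 0.022
```

```bash
python3 -m pendant '[[0,-0.3,0,0,0],[0,-0.6,0,0,0],[0,-0.9,0,0,0],[0,-1.1,0,0,0],[0,-1.25,0,0,0],[0,-1.25,0,0,0]]'|grep -v rot
python3 - <<'E'
from h import *
o=r.get_obs();print((o["eef_pos"]-F0)@U,o["contact_force"]@U)
E
```

```text
time_s: 19.4
eef_pos: [0.5948, 0.0198, 0.0068]
contact_force: [3.9, 14.6, -2.4]
grip_width: -0.0002
0.014683732273803596 15.166651589293284
```

```bash
python3 -m pendant '[[0,-0.5,0,0,0],[0,-0.5,0,0,0],[0,-0.5,0,0,0]]'|grep -v rot
python3 - <<'E'
from h import *
o=r.get_obs();print((o["eef_pos"]-F0)@U,o["contact_force"]@U)
show("w14",imaging.read_camera("wrist")); show("s14",imaging.read_camera("scene"),(220,130,480,325),3)
E
```

```text
time_s: 19.7
eef_pos: [0.5927, 0.0121, 0.0071]
contact_force: [5.3, 18.1, -2.4]
grip_width: -0.0001
0.006698678093093424 18.82119916471436
```

View pics/w14.png

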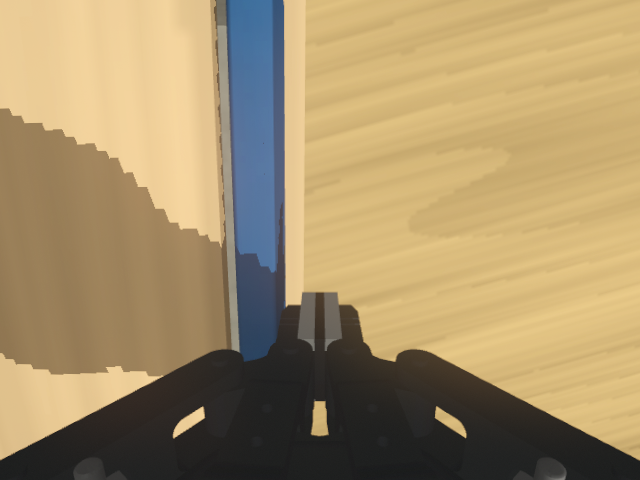

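View pics/s14.png

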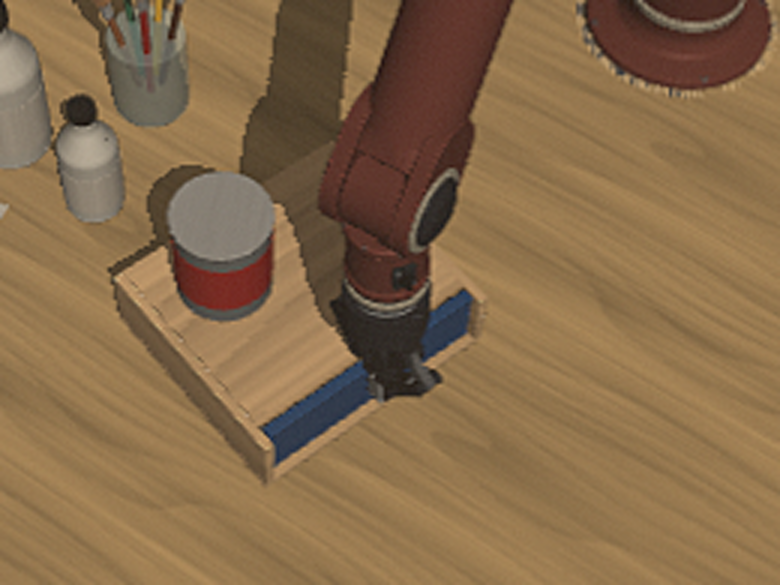

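The drawer front is recessed about 8 mm, at the stop. I'll let go.

```bash
python3 -m pendant '[[0,0.15,0,0,0],[0,0.4,0,0,0],[0,1,0,0,0],[0,2,0,0,0],[0,2.5,0,0,0],[0,2.5,-1.2,0,0],[0,2.5,-2.4,0,0],[0,2.5,-2.4,0,0]]'|grep -v rot;  python3 - <<'E'
from h import *
c=imaging.read_camera("wrist"); P=cloud(c); hsv=cv2.cvtColor(c["frame"],cv2.COLOR_RGB2HSV)
m=(hsv[...,0]>100)&(hsv[...,0]<125)&(hsv[...,1]>100)&(P[...,2]>.068)&(P[...,2]<.078)
q=(P[m]-F0)@U; print(m.sum(),np.percentile(q,[2,50,98]).round(4))
show("w15",c); show("s15",imaging.read_camera("scene"))
c=imaging.read_camera("top");P=cloud(c);show("t15",c);t=P[...,2]
for n,bx,lo,hi in (("tin",(330,200,420,300),.17,.19),("jar",(440,295,550,370),.08,.3),("b1",(435,245,482,290),.03,.3)):
    m=np.zeros((480,640),bool); m[bx[1]:bx[3],bx[0]:bx[2]]=1; m&=(t>lo)&(t<hi); q=P[m]; print(n,m.sum(),q.min(0).round(3),q.max(0).round(3))
E
```

```text
time_s: 20.6
eef_pos: [0.625, 0.1023, 0.1138]
contact_force: [1.4, 0.1, -0.1]
grip_width: -0.0002
8466 [-0.0103 -0.0042  0.0009]
tin 1893 [ 0.546 -0.211  0.174] [ 0.64  -0.119  0.186]
jar 1827 [ 0.372 -0.44   0.08 ] [ 0.468 -0.339  0.242]
b1 860 [ 0.524 -0.383  0.03 ] [ 0.583 -0.326  0.157]
```

View pics/s15.png

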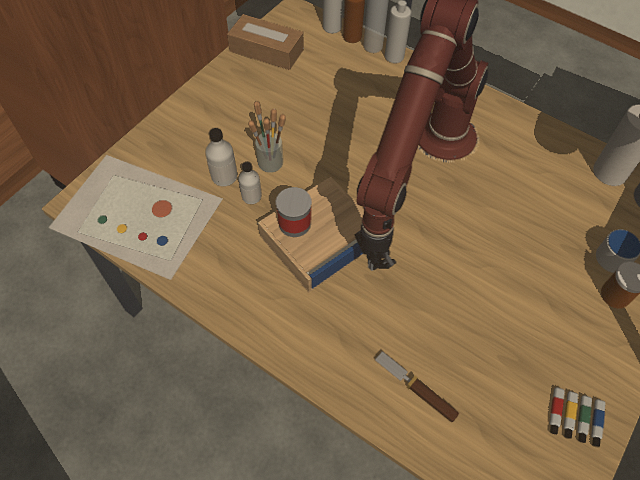

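View pics/w15.png

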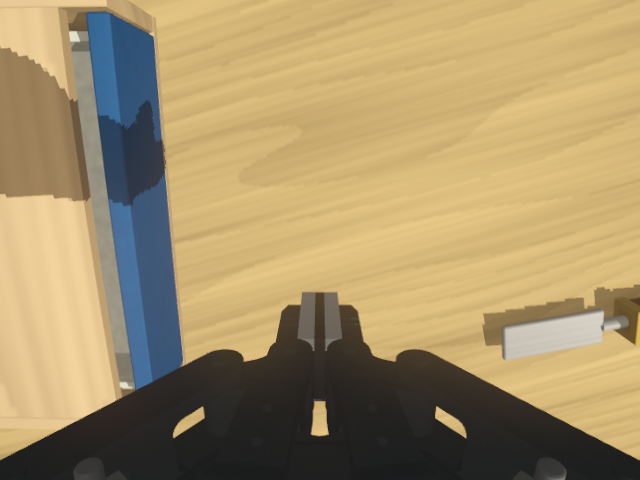

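The front is flush (outer edge at u≈0.001) and the tin, jar and bottle haven't moved. I'll make one last check after a short wait, then hand in.

```bash
python3 -m pendant '[[0,1,-1,0,0],[0,1,-1,0,0],[0,1,-1,0,0],[0,1,-1,0,0],[0,1,-1,0,0],[0,1,-1,0,0]]'|grep -v rot;  python3 - <<'E'
from h import *
from station import job_done
c=imaging.read_camera("wrist"); P=cloud(c); hsv=cv2.cvtColor(c["frame"],cv2.COLOR_RGB2HSV)
m=(hsv[...,0]>100)&(hsv[...,0]<125)&(hsv[...,1]>100)&(P[...,2]>.068)&(P[...,2]<.078)
q=(P[m]-F0)@U; print(m.sum(),np.percentile(q,[2,50,98]).round(4))
if np.percentile(q,98)<.004: print(job_done())
E
```

```text
time_s: 21.35
eef_pos: [0.629, 0.1378, 0.1466]
contact_force: [-0.5, -0.0, 0.2]
grip_width: -0.0003
7009 [-0.0104 -0.004   0.001 ]
the job is handed in; nothing more can be done
None
```

The job is handed in at about 21 s of the 70 s allowed. The smaller palette knife is in the drawer, and the drawer is shut and latched.

- **What I did:** I pressed the front to its stop (about 17 N) and it sprang out to about 60 mm. I pinched its top edge and pulled it out to about 120 mm. The knife touched the drawer floor at about 3 N before I let go. Then I pushed the drawer home to its stop (about 19 N) and backed away.
- **Last checks:**
  - The drawer front was flush to within about 1 mm, and had not moved on a second reading about 0.75 s later.
  - The tin, brush jar and bottle were within about 1 mm of where they started.
  - The arm was clear of everything.
  - I last saw the knife flat in the open drawer; it can't be seen now that the drawer is shut.
- **What disagreed:** The wrist depth image showed the real fingertips about 38 mm short of the reported TCP. My first press therefore passed over the panel without touching it. I allowed for that offset in every later height, and the contacts with the panel and the drawer floor agreed with it.

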